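# Park the stage's lock bolt and slide the specimen carriage out

### The arm

A 6-joint arm with a two-finger parallel gripper is mounted at the origin on the work surface. World frame = base frame: x ahead of the robot, y to its left, z up, the work surface at z = 0. Lengths are in m, angles in rad, forces in N, time in s.
With the tool pointing down it reaches from about 0.15 to 0.775 m from the base axis. Payload 6.1 kg.
Tool frame: the origin (TCP) lies midway between the tips of the shut fingers; the grasp point (between the pads) lies 19 mm behind it (arm.grip_depth is the distance from the TCP to the grasp point, in m); z points along the fingers, y is the line along which they close (so a half turn about z gives the same grasp; the last joint's range is limited). The gripper opens to 85 mm and grips with 20 to 120 N. Pads are 22 mm wide; open, the fingers measure 114 mm over their backs; the gripper's body (76 mm by 85 mm) begins 54 mm behind the grasp point. The pads swing forward as they close: fully open they stand 13 mm farther back than shut.
Start: joints at [1.286, 0.126, -0.04, 1.405, 0, 1.571], TCP at [0.148, 0.504, 0.197] pointing down, gripper open.
Joint ranges: [-2.72, 2.72], [-0.95, 1.95], [-1.27, 1.35], [-1.78, 2.02], [-1.46, 1.47], [-3.14, 3.14]. Speed limits (rad/s): [2.39, 2.39, 3.01, 3.14, 3.14, 3.14].

### API

Orientations are given as [roll, pitch, yaw] about the fixed x, y, z axes, in that order (R = Rz(yaw) Ry(pitch) Rx(roll)).
In Python, from bench import arm, imaging, job gives the robot as it stands. The module is installed in compiled form; this text tells all that it offers.
- The arm moves only by the tool carry_out, never from a script. Its argument "plan" is a list of rows, each an object of numbers: "tx", "ty", "tz": the shift along the tool's x, y, z in mm; "turn": the turn about the tool's z in rad. A call has 1 to 5 rows; each row shifts and turns the commanded pose from where the row before left it, along the tool's axes as they then stand; what a row does not reach is not made up. A row lasts 1/8 s, in which the tool goes at most 62.5 mm and 10.7 degrees, less where a joint would pass 70% of its speed; a pose out of reach is approached as far as the arm can. A call with a gripper value outside its range is refused whole. "hand" is the finger opening in mm, from 0 to 85.4, set as the call begins (left out, the last holds). The fingers move at their own pace and stop on an object; "newtons" is the grip in N (left out, the last holds). Time passes only in rows, so rows that do not move let the fingers close. It gives the time, the measured TCP pose, the force, the opening and the grip force at its end, in the units of the state.
- arm.sense(): the state, without advancing time (a new reading comes with each control period).
- imaging.read_camera(name): name is "scene" or "top" or "wrist"; returns a dict with "frame" (400x640x3 uint8, red, green, blue), "z_map" (400x640 float32, m along the optical axis (not along the pixel's ray), 0 where there is no reading), "fx", "fy", "cx", "cy" (pixels), "R" (3x3) and "t" (3): a world point X has camera coordinates R X + t; the wrist camera has in their place "tool_from_camera" (4x4, takes a point from camera to tool coordinates, whose origin is the TCP and whose axes are the flange's). Camera axes: x right, y down, z forward; pixel columns grow to the right and rows downward; lengths in m; the calibration is good to about 2 mm. The wrist camera is an equidistant fisheye: a pixel r from the principal point sees the ray r / f radians off the axis. A picture is of the moment at which its call begins: read the wrist's pose just before it.
- job.hand_in(): hands the job in; it is judged then, once.
The state is a dict: "clock": time; "q": joint angles; "joint_vel": joint speeds; "joint_efforts": joint torques, N m; "tcp_pos": TCP position; "tcp_rot": TCP orientation; "force": force on the tool from outside, world axes, zero at the start; "torque": the same for the moment, N m; "grip_width": finger opening in m; "grasp_force": force on a finger pad.
Only numpy, scipy, OpenCV 4.12 (cv2) and the standard library are available. Lean on these libraries where they do the work, as an engineer would, in place of code of your own. Each camera call takes 0.05 s, during which the arm holds its last target. There are 200 camera calls.

### The job

Unlock the specimen stage on the aluminium fixture: draw the spring-loaded lock bolt back by its ball handle without forcing it, lay the handle right over into the side notch of the slotted plate it runs in so that the bolt stays back by itself, then slide the carriage along its rails all the way to the end stop. Leave the bolt parked and do not disturb the things lying around the fixture.

Things in the scene. Friction and masses are not known exactly. Their poses are not given: they have to be found in the camera images.
- fixture: Fixture fixed to the bench. Origin on the bench, z up, x along the lock bolt towards the carriage, y along the rails. In this frame, mm: aluminium base plate x -178..170, y -110..165, 15 thick; bolt block x -152..50, y -24..24, 68 high over its ends (x under -94, over 34), 63 between, where the slotted steel plate lies; end stop y 152..164, 46 high.
- slot (a point): Point on the slotted plate's top (8 mm thick) above the bolt axis, fixture x -10, z 63 mm. Slot 15 mm wide along the bolt; in its +y side, near the back, a notch 17 mm wide runs out to the plate's +y edge. Notch front wall 21 mm, back wall 4 mm ahead (+x) of the slot's closed back end. The plate is adjustable in long holes: the back end lies anywhere from fixture x -44 to -72 mm: see or feel it.
- bolt: The lock bolt; origin on its axis under the handle (fixture x -10 mm at home), axes as the knob's. Loose steel rod 16 mm thick, 146 mm long, axis at fixture y 0, z 45 mm; at home its tip is at x 76 mm, 16 mm deep in the carriage's bore. A spring pushes it towards +x: 5 N at home, 0.1 N more per mm drawn, plus a little friction; unparked it springs home. Do not force it: finger forces on it, squeeze included, stay under 60 N in all.
- knob (a point): Centre of the black plastic ball, 28 mm across, on the lock bolt's 12 mm handle stem, 55 mm from the bolt axis; z up the stem, x along the bolt. Home: upright within 0.2 rad, at fixture x -10, y 0, z 100 mm. Draws towards -x, 28 to 56 mm to the stop. In the notch it swings about the bolt axis towards +y until about 1.1 rad over, ball at y 49, z 70 mm; the spring holds the stem on the notch's front wall.
- carriage (a joint): Carriage on its rails: 0 (start, locked by the bolt) to 0.080 m (end stop), growing towards fixture +y. About 3 N moves it once the bolt is drawn more than 17 mm. At 0, in the fixture frame, mm: plate x 60..150, y -70..70, top z 36; locking bar x 60..88 up to z 66; specimen block x 96..146, y -21..70, up to z 77.
- post (a point): Centre of the black knurled head, 26 mm across and 24 mm high, of the carriage's upright pull post (stem 14 mm thick); at fixture x 125, y -46, z 76 mm when the joint is 0; moves with the carriage. Clear on its -y side; the specimen rod starts 25 mm from its centre towards +y.
- screwdriver: Bystander: screwdriver 190 mm long lying on the bench; leave alone.
- solvent: Bystander: white bottle 60 mm across, 130 mm high, standing on the bench; leave alone.
- elbow: Bystander: white pipe elbow, about 65 x 65 x 36 mm, lying on the bench; leave alone.
- pulley: Bystander: aluminium belt pulley 64 mm across, 32 mm high, on the bench; leave alone.
Mind the look-alikes: they are no part of the job. Of the things like the bolt, leave any that is turquoise; of the rest the larger one is meant.

How it is judged:
On the way, in this order (a step that is already met when the one before it is completed fails the run):
1. the bolt is drawn back and its handle lies over in the side notch, the carriage still at its start (x of knob in the frame of fixture below -0.026 m and angle between knob's own z axis and vertical above 0.75 rad and y of knob in the frame of fixture above 0.03 m and value of joint carriage below 0.01 m), for 0.3 s.
2. the carriage is at its end stop (value of joint carriage above 0.076 m), for 0.2 s.
At the end, for the whole second after the job is handed in: the bolt stays drawn at least 16 mm with its handle laid over towards +y in the side notch (more than 0.75 rad from upright, ball more than 30 mm to the side of the bolt axis) and the carriage rests within 5 mm of its end stop (x of knob in the frame of fixture below -0.026 m and angle between knob's own z axis and vertical above 0.75 rad and y of knob in the frame of fixture above 0.03 m and value of joint carriage above 0.075 m and velocity of joint carriage below 0.01 m/s); the robot touches nothing.
It fails at once if a bystander is moved by more than 30 mm (distance of any of screwdriver, solvent, elbow, pulley from where it was at the start of the episode above 0.03 m).
It fails at once if the bolt is forced: the fingers press or squeeze it with more than 60 N in all (contact force between the fingers and bolt above 60 N).
It also fails if it takes over 56 s, if anything falls off the work surface, if the arm or the gripper's body presses on something with over 40 N, if the wrist force passes 120 N, or if a joint passes its speed limit or range.

## Working session

There is one attempt and no reset: what is moved stays moved. The work goes in short steps, Python scripts to look and compute and a tool call to move; the robot and the scene stay as the last step left them, time stands still between calls to the robot, and variables do not carry over. Pictures are saved under pics/ and viewed, at most 10 in all, crops included, and the job is handed in when it is done.

Besides the shell and the picture viewer there is one more tool, called after "Call:" as name(argument=value, ...) on one line, values as JSON. carry_out: Moves the arm, as the interface text tells. Its arguments: {"type":"object","properties":{"plan":{"type":"array","items":{"type":"object","properties":{"tx":{"type":"number"},"ty":{"type":"number"},"tz":{"type":"number"},"turn":{"type":"number"}}}},"hand":{"type":"number"},"newtons":{"type":"number"}},"required":["plan"]}

```bash
mkdir -p pics; cat > h.py <<'E'
from bench import arm, imaging, job
import numpy as np, cv2
def cam(n):
    d=imaging.read_camera(n); return d
def save(d,name): cv2.imwrite('pics/'+name, cv2.cvtColor(d['frame'],cv2.COLOR_RGB2BGR))
def world(d,u,v,z=None):
    # from depth map (scene/top)
    z=d['z_map'][int(v),int(u)] if z is None else z
    c=np.array([(u-d['cx'])/d['fx']*z,(v-d['cy'])/d['fy']*z,z]); return np.array(d['R']).T@(c-np.array(d['t']))
def onplane(d,u,v,h):
    R=np.array(d['R']);t=np.array(d['t']);o=-R.T@t
    r=R.T@np.array([(u-d['cx'])/d['fx'],(v-d['cy'])/d['fy'],1]); return o+r*(h-o[2])/r[2]
E
python3 - <<'E'
from h import *
s=arm.sense(); print(s)
for n in('top','scene'):
    d=cam(n); save(d,n+'0.png'); np.savez(n+'0.npz',**{k:np.array(v) for k,v in d.items()}); print(n,d['fx'],d['cx'],d['cy'],-np.array(d['R']).T@d['t'])
E
```

```text
{'clock': 0.0, 'q': array([ 1.28599640e+00,  1.26373211e-01, -4.06359020e-02,  1.40538015e+00,
        8.63194727e-06,  1.57077283e+00]), 'joint_vel': array([ 0.00026346,  0.00095294,  0.00024026, -0.00220844, -0.00219695,
       -0.00145473]), 'joint_efforts': array([-2.43458380e-04, -4.35916042e+01,  3.52922738e+01,  1.75009144e-02,
       -2.75109403e-05, -2.04286636e-05]), 'tcp_pos': array([0.14737313, 0.50340525, 0.1966193 ]), 'tcp_rot': array([-3.13999972e+00, -8.66935779e-06,  2.85681621e+00]), 'force': array([ 0.88377795, -0.27642918, -0.04700115]), 'torque': array([-0.043123  , -0.00022183,  0.10543209]), 'grasp_force': 0.0, 'grip_width': 0.08528850838179719}
top 383.5485205944493 321.4218559287501 200.5336819448657 [ 0.47837319 -0.0167986   1.11764287]
scene 455.13162504537877 327.53280288401646 207.14195324567646 [ 1.12270973 -0.62976348  0.86241582]
```

View pics/top0.png

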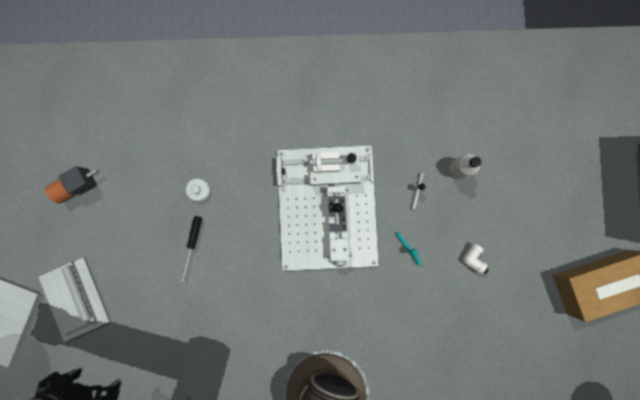

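View pics/scene0.png

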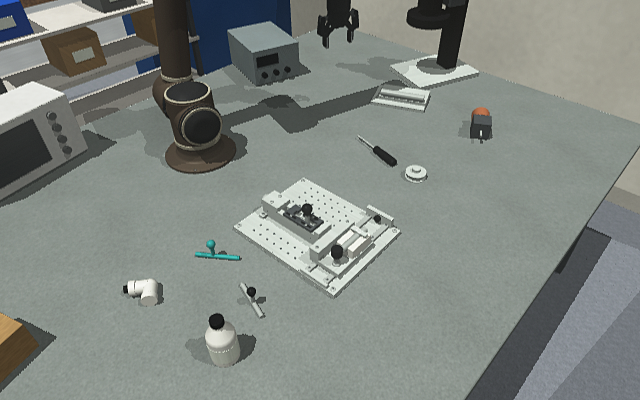

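The top view shows the fixture with plate corners near (278,150), (372,146), (378,266), (283,271), the ball at (337,207) and the post at (351,158). The loose turquoise and small bolts on the right are the look-alikes. The scene view has the ball at (307,210) and the post at (337,251).

```bash
python3 - <<'E'
from h import *
d=dict(np.load('top0.npz'));s=dict(np.load('scene0.npz'))
f=d['frame'].astype(int)
m=((f.min(2)>150)*255).astype(np.uint8); m[:, :260]=0;m[:,395:]=0;m[:130]=0;m[290:]=0
m=cv2.morphologyEx(m,cv2.MORPH_CLOSE,np.ones((9,9)))
c=max(cv2.findContours(m,0,2)[0],key=cv2.contourArea); r=cv2.minAreaRect(c); print(r)
b=cv2.boxPoints(r); P=np.array([onplane(d,u,v,.015) for u,v in b]); print(P)
# order: match fixture corners
L=np.array([[-.178,.165],[-.178,-.110],[.170,-.110],[.170,.165]])
W=np.array([min(P[:,:2],key=lambda p:-p@np.array([np.sign(a),np.sign(bb)])) for a,bb in L])
A=W-W.mean(0);B=L-L.mean(0);yaw=np.arctan2((B[:,0]*A[:,1]-B[:,1]*A[:,0]).sum(),(A*B).sum())
R=np.array([[np.cos(yaw),-np.sin(yaw)],[np.sin(yaw),np.cos(yaw)]]);t=W.mean(0)-R@L.mean(0)
print('yaw',yaw,'o',t,'res',np.linalg.norm(W-(L@R.T+t),axis=1))
def blob(d,u,v,rr=14):
    g=d['frame'].astype(int).max(2);mm=np.zeros(g.shape,np.uint8);mm[v-rr:v+rr,u-rr:u+rr]=255
    mm[(g>45)]=0
    n,_,st,ce=cv2.connectedComponentsWithStats(mm); 
    return [(ce[i].round(1),st[i]) for i in range(1,n) if st[i][4]>15]
def ray(d,u,v):
    R=d['R'];o=-R.T@d['t'];r=R.T@np.array([(u-d['cx'])/d['fx'],(v-d['cy'])/d['fy'],1]);return o,r/np.linalg.norm(r)
for nm,a,bq in(('knob',(337,207),(307,210)),('post',(351,158),(337,251))):
    A1=blob(d,*a);B1=blob(s,*bq);print(nm,A1,B1)
    k=lambda L,q:min(L,key=lambda e:np.hypot(*(e[0]-q)))[0]
    o1,r1=ray(d,*k(A1,a));o2,r2=ray(s,*k(B1,bq))
    x=np.linalg.lstsq(np.c_[r1,-r2],o2-o1,rcond=None)[0];p,q=o1+x[0]*r1,o2+x[1]*r2
    m3=(p+q)/2;print(m3,np.linalg.norm(p-q),'fix',R.T@(m3[:2]-t))
E
```

```text
((327.072998046875, 207.64276123046875), (122.11326599121094, 96.67254638671875), 86.88916015625)
[[ 0.69927233  0.1311836   0.015     ]
 [ 0.70788463 -0.14956086  0.015     ]
 [ 0.35699964 -0.15824285  0.015     ]
 [ 0.34735555  0.11692089  0.015     ]]
yaw 0.0327101045037729 o [ 0.53277527 -0.04227928] res [0.00212157 0.00148201 0.0033136  0.00358966]
knob [(array([335.9, 207.4]), array([330, 203,  13,   9,  87], dtype=int32))] [(array([306.6, 210.2]), array([300, 204,  12,  13,  69], dtype=int32))]
[ 0.52221751 -0.03957627  0.09395408] 0.001851008892046085 fix [-0.01046371  0.00304684]
post [(array([350.7, 158.1]), array([348, 155,   7,   7,  37], dtype=int32))] [(array([336.4, 252.7]), array([331, 245,  12,  14,  86], dtype=int32))]
[ 0.65839021 -0.08308068  0.07244376] 7.030579333659727e-05 fix [ 0.12421337 -0.04488772]
```

Both points agree with the text: ball at fixture (-10, 3, 94) and post at (124, -45, 72). I'll turn the tool so its y axis lies along the bolt, then go above the plate.

Call:
carry_out(plan=[{"turn":0.18,"tz":-10},{"turn":0.18,"tz":-10},{"turn":0.18,"tz":-10},{"turn":0.18,"tz":-10},{"turn":0.18,"tz":-10}])

```text
validation failed for argument at $.pl...
```

Call:
carry_out(plan=[{"turn":0.18},{"turn":0.176},{"tx":-50,"ty":28.5},{"tx":-50,"ty":28.5},{"tx":-50,"ty":28.5}])

```text
validation failed for argument at $.pl...
```

Call:
carry_out(plan=[{"tx":-50,"ty":28.5},{"tx":-50,"ty":28.5},{"tx":-50,"ty":28.5},{"tx":-50,"ty":28.5},{"tx":-50,"ty":28.5}])

```text
validation failed for argument at $.pl...
```

Call:
carry_out(plan=[{"tx":-50,"ty":28.5},{"tx":-50,"ty":28.5},{},{}])

```text
validation failed for argument at $.pl...
```

```bash
python3 - <<'E'
from h import *
s=arm.sense(); d=cam('wrist'); save(d,'w0.png')
np.savez('w0.npz',pos=s['tcp_pos'],rot=s['tcp_rot'],**{k:np.array(v) for k,v in d.items()})
print(s['clock'],s['tcp_pos'],s['tcp_rot'],s['force'],s['q']);print(d['tool_from_camera'],d['fx'],d['cx'],d['cy'])
E
```

```text
0.1 [0.14738932 0.50346757 0.19668917] [-3.14014880e+00  1.86335822e-05  2.85684055e+00] [0.24581853 0.59504827 0.21208682] [ 1.28601732e+00  1.26361370e-01 -4.04967984e-02  1.40538202e+00
 -1.86724012e-05  1.57076945e+00]
[[ 8.10654733e-04 -9.64015916e-01 -2.65843293e-01  6.85040681e-02]
 [ 9.99999439e-01  6.00334149e-04  8.72403440e-04  1.02758186e-03]
 [-6.81415994e-04 -2.65843851e-01  9.64015862e-01 -1.76536140e-01]
 [ 0.00000000e+00  0.00000000e+00  0.00000000e+00  1.00000000e+00]] 309.70691628693146 319.4663397480618 194.70336407439473
```

View pics/w0.png

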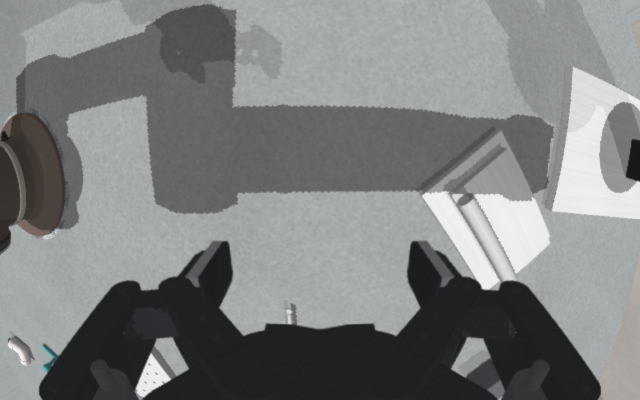

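The moves were refused, probably because every row needs all four fields. The picture was therefore taken at the start pose: it shows the fingers at (220,270) and (420,270), and the view leans towards tool +x.

Call:
carry_out(plan=[{"tx":0,"ty":0,"tz":-10,"turn":0.18},{"tx":0,"ty":0,"tz":-10,"turn":0.18},{"tx":0,"ty":0,"tz":-10,"turn":0.18},{"tx":0,"ty":0,"tz":-10,"turn":0.18},{"tx":0,"ty":0,"tz":-10,"turn":0.18}], hand=85, newtons=20)

```text
clock: 0.78
tcp_pos: [0.1475, 0.5037, 0.2474]
tcp_rot: [-3.141, 0.001, 1.951]
force: [-0.2, 0.5, -0.2]
grip_width: 0.0851
grasp_force: 0.0
```

Call:
carry_out(plan=[{"tx":0,"ty":0,"tz":0,"turn":0.18},{"tx":0,"ty":0,"tz":0,"turn":0.176},{"tx":-51,"ty":26,"tz":0,"turn":0},{"tx":-51,"ty":26,"tz":0,"turn":0},{"tx":-51,"ty":26,"tz":0,"turn":0}])

```text
clock: 1.4
tcp_pos: [0.2304, 0.3517, 0.247]
tcp_rot: [-3.142, 0.0, 1.602]
force: [1.2, 1.0, 0.6]
grip_width: 0.0852
grasp_force: 0.0
```

Call:
carry_out(plan=[{"tx":-51,"ty":26,"tz":0,"turn":0},{"tx":-51,"ty":26,"tz":0,"turn":0},{"tx":-51,"ty":26,"tz":0,"turn":0},{"tx":-51,"ty":26,"tz":0,"turn":0},{"tx":-51,"ty":26,"tz":0,"turn":0}])

```text
clock: 2.02
tcp_pos: [0.3681, 0.1005, 0.2474]
tcp_rot: [3.141, -0.0, 1.601]
force: [1.6, 0.9, 0.2]
grip_width: 0.0847
grasp_force: 0.0
```

Call:
carry_out(plan=[{"tx":-51,"ty":26,"tz":0,"turn":0},{"tx":-51,"ty":26,"tz":0,"turn":0},{"tx":-51,"ty":26,"tz":0,"turn":0},{"tx":-51,"ty":26,"tz":0,"turn":0},{"tx":0,"ty":0,"tz":0,"turn":0}])

```text
clock: 2.65
tcp_pos: [0.4787, -0.1015, 0.246]
tcp_rot: [-3.14, -0.0, 1.596]
force: [-0.3, -0.2, -0.1]
grip_width: 0.0848
grasp_force: 0.0
```

```bash
python3 - <<'E'
from h import *
s=arm.sense(); d=cam('wrist'); save(d,'w1.png')
np.savez('w1.npz',pos=s['tcp_pos'],rot=s['tcp_rot'],**{k:np.array(v) for k,v in d.items()})
print(s['clock'],s['tcp_pos'],s['tcp_rot'],s['force'],s['q'])
E
```

```text
2.65 [ 0.47865858 -0.10153005  0.24596702] [-3.13962574e+00 -4.39547235e-05  1.59595611e+00] [-0.26498318 -0.19516733 -0.13729704] [-2.08737666e-01  6.51238201e-02 -7.97110742e-04  1.50679894e+00
 -4.13113938e-04  1.33689923e+00]
```

View pics/w1.png

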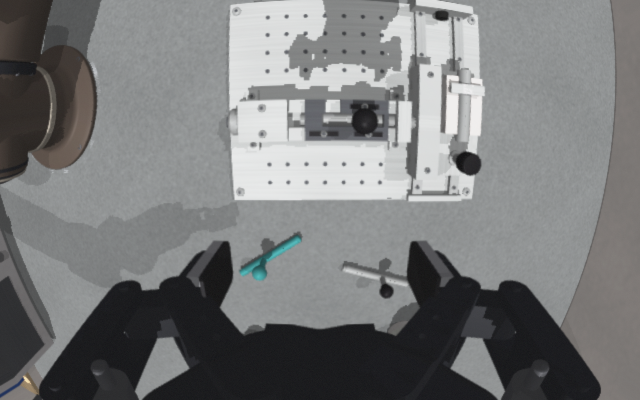

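Clear view: ball at (365,120), post head at (468,162), slotted dark plate over columns 305–388, and the notch seems to be near (330,108). I'll measure these and zoom in on the slot.

```bash
cat >> h.py <<'E'
from scipy.spatial.transform import Rotation as Ro
def wray(d,u,v):
    T=d['tool_from_camera'];p=np.array([u-d['cx'],v-d['cy']]);r=np.hypot(*p);th=r/d['fx']
    c=np.r_[p/r*np.sin(th),np.cos(th)]
    Rw=Ro.from_euler('xyz',d['rot']).as_matrix()
    return d['pos']+Rw@T[:3,3], Rw@T[:3,:3]@c
def won(d,u,v,h):
    o,r=wray(d,u,v);return o+r*(h-o[2])/r[2]
def fix(p,o=(.5328,-.0423),yaw=.0327):
    c,s=np.cos(yaw),np.sin(yaw);return np.array([[c,s],[-s,c]])@(np.array(p)[:2]-o)
E
python3 - <<'E'
from h import *
d=dict(np.load('w1.npz'));f=d['frame']
cv2.imwrite('pics/w1c.png',cv2.cvtColor(cv2.resize(f[80:160,225:385],None,fx=5,fy=5,interpolation=cv2.INTER_CUBIC),cv2.COLOR_RGB2BGR))
for n,uv,L in(('corners',None,[(231,5),(235,199),(476,201),(479,8)]),):
    for q in L: p=won(d,*q,.015);print(q,p.round(4),fix(p).round(4))
for n,u,v,h in(('knob',365,120,.1),('post',468,162,.076)):
    g=f.max(2).astype(int);mm=np.zeros(g.shape,np.uint8);mm[v-15:v+15,u-15:u+15]=255;mm[g>40]=0
    k=cv2.connectedComponentsWithStats(mm);i=1+k[2][1:,4].argmax();c=k[3][i];p=won(d,*c,h);print(n,c,k[2][i],p.round(4),fix(p).round(4))
E
```

```text
(231, 5) [0.3522 0.1173 0.015 ] [-0.1753  0.1654]
(235, 199) [ 0.3599 -0.1545  0.015 ] [-0.1765 -0.1065]
(476, 201) [ 0.7137 -0.1486  0.015 ] [ 0.1774 -0.1122]
(479, 8) [0.7007 0.1396 0.015 ] [0.1738 0.1763]
knob [363.51116071 118.44866071] [351 105  26  30 448] [ 0.5217 -0.0384  0.1   ] [-0.011   0.0042]
post [461.92763158 160.06578947] [456 152  16  20 152] [ 0.6499 -0.0801  0.076 ] [ 0.1158 -0.0416]
```

View pics/w1c.png

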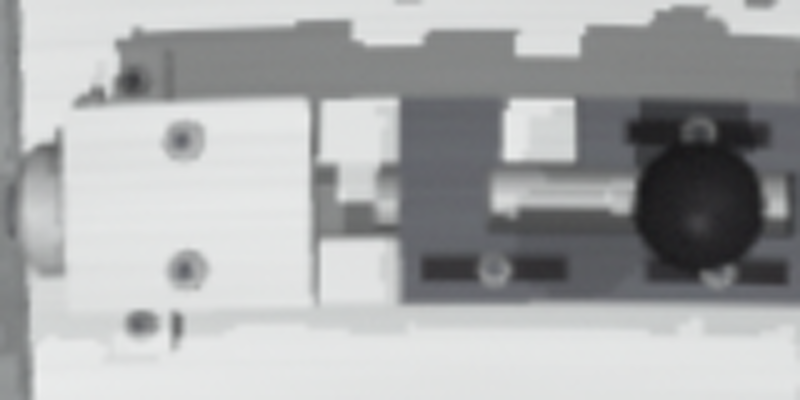

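Slot back end at crop (489,205), i.e. image column 322.8. The notch spans crop 502–576, i.e. columns 325.4–340.2, opening to +y (up in the image).

```bash
python3 - <<'E'
from h import *
d=dict(np.load('w1.npz'))
for u,v in((322.8,121),(325.4,106),(340.2,106),(305,121),(287,110),(287,121),(332,100),(332,141)): p=won(d,u,v,.063);print(u,v,p.round(4),fix(p).round(4))
E
```

```text
322.8 121 [ 0.4798 -0.0439  0.063 ] [-0.053   0.0002]
325.4 106 [ 0.4823 -0.0264  0.063 ] [-0.0499  0.0176]
340.2 106 [ 0.4993 -0.0258  0.063 ] [-0.0329  0.0176]
305 121 [ 0.4593 -0.0443  0.063 ] [-0.0735  0.0004]
287 110 [ 0.4383 -0.0318  0.063 ] [-0.0941  0.0136]
287 121 [ 0.4385 -0.0446  0.063 ] [-0.0943  0.0008]
332 100 [ 0.4897 -0.0191  0.063 ] [-0.0423  0.0246]
332 141 [ 0.4911 -0.0668  0.063 ] [-0.0424 -0.0232]
```

The notch centre is at fixture x -41.5, so the draw is 31 mm; its width (17) and offset from the slot end (3–4) match the text. Now moving over the ball.

Call:
carry_out(plan=[{"tx":31,"ty":22.5,"tz":0,"turn":0},{"tx":30.5,"ty":22.5,"tz":0,"turn":0},{"tx":0,"ty":0,"tz":50,"turn":0},{"tx":0,"ty":0,"tz":35,"turn":0},{"tx":0,"ty":0,"tz":0,"turn":0}], hand=52)

```text
clock: 3.32
tcp_pos: [0.5183, -0.0343, 0.1602]
tcp_rot: [-3.136, -0.001, 1.603]
force: [0.3, -0.5, 1.0]
grip_width: 0.052
grasp_force: 0.0
```

```bash
python3 - <<'E'
from h import *
s=arm.sense(); d=cam('wrist'); save(d,'w2.png')
np.savez('w2.npz',pos=s['tcp_pos'],rot=s['tcp_rot'],**{k:np.array(v) for k,v in d.items()})
print(s['clock'],s['tcp_pos'],s['tcp_rot'],s['force'])
E
```

```text
3.325 [ 0.51832563 -0.03428876  0.1601873 ] [-3.13628321e+00 -7.42489467e-04  1.60265677e+00] [ 0.30433142 -0.45656257  0.96003042]
```

View pics/w2.png

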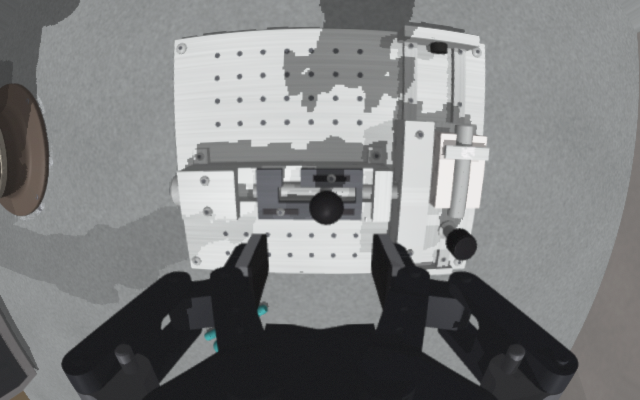

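The ball is at (327,207), between the finger pads at columns 265 and 375, and a little right of centre. I'll triangulate it with the previous view.

```bash
python3 - <<'E'
from h import *
a=dict(np.load('w1.npz'));b=dict(np.load('w2.npz'))
def cen(d,u,v,rr=19):
    g=d['frame'].max(2).astype(int);mm=np.zeros(g.shape,np.uint8);mm[v-rr:v+rr,u-rr:u+rr]=255;mm[g>55]=0
    mm=cv2.morphologyEx(mm,cv2.MORPH_OPEN,cv2.getStructuringElement(2,(9,9)))
    k=cv2.connectedComponentsWithStats(mm);i=1+k[2][1:,4].argmax();x,y,w,h,_=k[2][i];print(k[2][i],k[3][i]);return k[3][i]
for n,p,q,h in(('knob',(365,120),(327,207),.1),('post',(468,162),(462,244),.076)):
    c1=cen(a,*p);c2=cen(b,*q);o1,r1=wray(a,*c1);o2,r2=wray(b,*c2)
    x=np.linalg.lstsq(np.c_[r1,-r2],o2-o1,rcond=None)[0];P,Q=o1+x[0]*r1,o2+x[1]*r2;m=(P+Q)/2
    print(n,m.round(4),np.linalg.norm(P-Q).round(4),fix(m).round(4),'plane',won(b,*c2,h).round(4))
E
```

```text
[352 108  25  28 517] [364.         120.58413926]
[310 191  34  33 840] [326.09761905 206.82261905]
knob [ 0.5226 -0.0407  0.0994] 0.0005 [-0.0102  0.0019] plane [ 0.5228 -0.0407  0.1   ]
[456 152  24  23 410] [467.76585366 162.68536585]
[447 229  29  30 669] [460.77428999 243.70104634]
post [ 0.6586 -0.0828  0.0763] 0.0004 [ 0.1244 -0.0446] plane [ 0.659  -0.0829  0.076 ]
```

Ball at (0.5226, -0.0407, 0.0994) and post at (0.6586, -0.0828, 0.0763), both matching the given heights.

Call:
carry_out(plan=[{"tx":0,"ty":0,"tz":20,"turn":0},{"tx":0,"ty":0,"tz":0,"turn":0},{"tx":0,"ty":0,"tz":0,"turn":0}])

```text
clock: 3.75
tcp_pos: [0.5216, -0.0356, 0.1443]
tcp_rot: [3.139, 0.0, 1.601]
force: [-0.2, -0.2, 1.4]
grip_width: 0.052
grasp_force: 0.0
```

Call:
carry_out(plan=[{"tx":-5,"ty":1,"tz":30,"turn":0},{"tx":0,"ty":0,"tz":28,"turn":0},{"tx":0,"ty":0,"tz":0,"turn":0},{"tx":0,"ty":0,"tz":0,"turn":0}])

```text
clock: 4.25
tcp_pos: [0.5229, -0.0407, 0.0861]
tcp_rot: [3.14, 0.0, 1.601]
force: [-0.1, -0.3, 0.4]
grip_width: 0.052
grasp_force: 0.0
```

Call:
carry_out(plan=[{"tx":0,"ty":0,"tz":3.5,"turn":0},{"tx":0,"ty":0,"tz":0,"turn":0},{"tx":0,"ty":0,"tz":0,"turn":0},{"tx":0,"ty":0,"tz":0,"turn":0}], hand=25, newtons=20)

```text
clock: 4.75
tcp_pos: [0.5221, -0.0407, 0.0811]
tcp_rot: [3.141, 0.0, 1.601]
force: [0.1, -0.3, 0.1]
grip_width: 0.0249
grasp_force: 0.0
```

```bash
python3 - <<'E'
from h import *
s=arm.sense(); d=cam('wrist'); print(s['grip_width'],s['grasp_force'],s['force'])
im=np.hstack([d['frame'][150:350,180:460]]);im=cv2.resize(im,None,fx=2.8,fy=2.8);cv2.imwrite('pics/w3.png',im[:,:,::-1])
E
```

```text
0.02486120376612436 0.0 [ 0.08596308 -0.28740841  0.10686106]
```

View pics/w3.png

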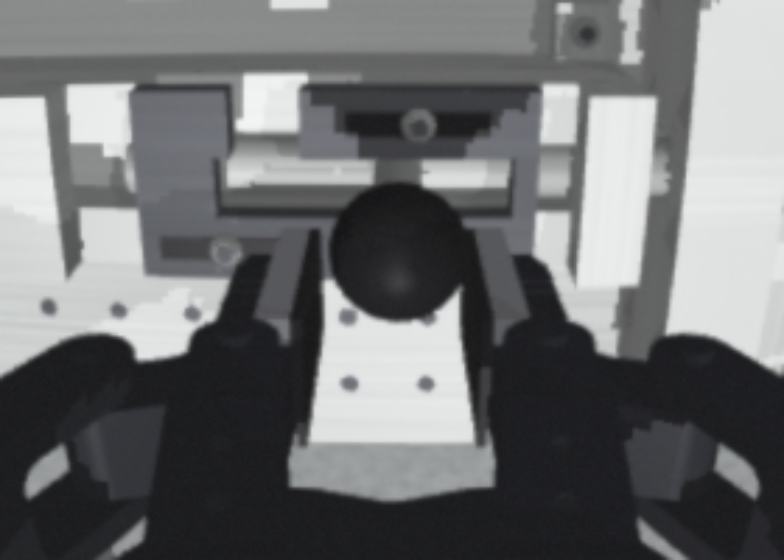

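The ball, at crop (398,252), sits between the pads but apparently not touched. I'll project the grasp point and triangulate the ball again.

```bash
python3 - <<'E'
from h import *
s=arm.sense(); d=cam('wrist'); d['pos']=s['tcp_pos'];d['rot']=s['tcp_rot'];d['tool_from_camera']=np.array(d['tool_from_camera'])
np.savez('w3.npz',**{k:np.array(v) for k,v in d.items()})
Ti=np.linalg.inv(d['tool_from_camera'])
def proj(p):
    c=Ti@np.r_[p,1];th=np.arctan2(np.hypot(*c[:2]),c[2]);e=c[:2]/np.hypot(*c[:2]);return np.array([d['cx'],d['cy']])+d['fx']*th*e
for x in(-.011,0,.011):
  for z in(0,-.019,-.03): print(x,z,((proj([x,.0125,z])-[180,150])*2.8).round(),((proj([x,-.0125,z])-[180,150])*2.8).round())
u,v=180+398/2.8,150+252/2.8
print('ball at h',[(h,won(d,u,v,h).round(4)) for h in(.09,.0994,.11)],s['tcp_pos'])
print(d['z_map'][int(v),int(u)], d['z_map'][235,195+75])
E
```

```text
-0.011 0 [450. 260.] [338. 260.]
-0.011 -0.019 [456. 298.] [332. 298.]
-0.011 -0.03 [460. 324.] [329. 324.]
0 0 [451. 214.] [337. 214.]
0 -0.019 [457. 249.] [331. 249.]
0 -0.03 [461. 272.] [327. 272.]
0.011 0 [452. 166.] [336. 166.]
0.011 -0.019 [459. 197.] [330. 197.]
0.011 -0.03 [463. 217.] [326. 217.]
ball at h [(0.09, array([ 0.5231, -0.0458,  0.09  ])), (0.0994, array([ 0.5229, -0.0416,  0.0994])), (0.11, array([ 0.5226, -0.0369,  0.11  ]))] [ 0.52207515 -0.04067128  0.08103278]
0.15750729 0.20948674
```

```bash
python3 - <<'E'
from h import *
d=dict(np.load('w3.npz'));T=d['tool_from_camera']
for x,y in((310,240),(300,260),(290,250),(285,300),(280,320),(312,300),(308,350),(300,430),(490,240),(500,260),(515,300),(478,300),(484,420),(398,252),(398,310),(398,195)):
    u,v=180+x/2.8,150+y/2.8;p=np.array([u-d['cx'],v-d['cy']]);r=np.hypot(*p);th=r/d['fx'];z=d['z_map'][round(v),round(u)]
    c=np.r_[p/r*np.tan(th)*z,z];print((x,y),((T@np.r_[c,1])[:3]*1000).round(1))
E
```

```text
(310, 240) [ 12.3 -14.1 -43.7]
(300, 260) [ 13.  -14.8 -53.4]
(290, 250) [ 12.1 -17.1 -47.4]
(285, 300) [ 12.5 -15.7 -66.2]
(280, 320) [ 11.9 -15.9 -71.2]
(312, 300) [  5.4 -13.3 -52.1]
(308, 350) [  1.3 -13.3 -61.1]
(300, 430) [ -6.3 -13.9 -71.7]
(490, 240) [ 12.8  15.7 -44.9]
(500, 260) [ 12.5  16.6 -52.2]
(515, 300) [ 13.2  16.9 -67.7]
(478, 300) [ 12.8  11.7 -66.8]
(484, 420) [ -4.6  12.9 -71.5]
(398, 252) [  4.5   0.7 -30.9]
(398, 310) [ -7.3   0.7 -31.2]
(398, 195) [ 13.    0.7 -23.6]
```

```bash
python3 - <<'E'
from h import *
d=cam('scene');R=np.array(d['R']);t=np.array(d['t']);z=d['z_map']
v,u=np.mgrid[:400,:640];c=np.stack([(u-d['cx'])/d['fx']*z,(v-d['cy'])/d['fy']*z,z],-1)
P=(c-t)@R; s=arm.sense();D=P-s['tcp_pos'];yaw=s['tcp_rot'][2]
a=D[...,0]*np.cos(yaw)+D[...,1]*np.sin(yaw);b=D[...,0]*np.sin(yaw)-D[...,1]*np.cos(yaw)
dark=d['frame'].max(2)<70
for lo in range(60,160,6):
    m=(z>0)&(abs(a)<.035)&(abs(b)<.06)&(P[...,2]>lo/1e3)&(P[...,2]<=(lo+6)/1e3)
    print(lo,m.sum(),(m&dark).sum(),'b',np.histogram(b[m],np.arange(-.06,.061,.01))[0])
E
```

```text
60 354 123 b [48 47 22 19 22 25 37 42 38 43  4  7]
66 123 9 b [ 3  4  5  0  2  4 15  3  2  3 28 54]
72 9 0 b [0 0 0 0 0 0 8 0 0 0 0 1]
78 6 0 b [0 0 0 0 0 0 6 0 0 0 0 0]
84 8 8 b [0 0 0 0 0 2 3 3 0 0 0 0]
90 5 5 b [0 0 0 0 0 0 2 3 0 0 0 0]
96 14 9 b [0 0 0 0 0 1 7 6 0 0 0 0]
102 31 30 b [ 0  0  0  0  0  6 14 11  0  0  0  0]
108 23 23 b [ 0  0  0  0  0 11  9  3  0  0  0  0]
114 15 9 b [0 0 0 1 6 2 4 2 0 0 0 0]
120 25 13 b [ 0  0  0  1 14  0  0  6  4  0  0  0]
126 35 23 b [ 0  0  0  1 16  1  0  7 10  0  0  0]
132 36 29 b [ 0  0  0  2 15  0  0  6 13  0  0  0]
138 32 23 b [ 0  0  0  2 14  0  0  7  9  0  0  0]
144 27 21 b [ 0  0  0  1 14  0  0  5  7  0  0  0]
150 31 24 b [ 0  0  0  0 19  1  0  6  5  0  0  0]
156 24 18 b [ 0  0  3  2 10  0  0  2  6  1  0  0]
```

Both cameras agree: at this opening the fingertips stand at z ≈ 0.116, about 35 mm above the reported TCP and so above the ball. I'll open, go 30 mm deeper and close again.

Call:
carry_out(plan=[{"tx":0,"ty":0,"tz":0,"turn":0},{"tx":0,"ty":0,"tz":0,"turn":0},{"tx":0,"ty":0.5,"tz":10,"turn":0},{"tx":0,"ty":0,"tz":10,"turn":0},{"tx":0,"ty":0,"tz":0,"turn":0}], hand=48)

```text
clock: 5.52
tcp_pos: [0.5214, -0.0406, 0.0594]
tcp_rot: [-3.139, -0.0, 1.601]
force: [-0.4, -0.7, -0.1]
grip_width: 0.048
grasp_force: 0.0
```

Call:
carry_out(plan=[{"tx":0,"ty":0,"tz":9,"turn":0},{"tx":0,"ty":0,"tz":0,"turn":0},{"tx":0,"ty":0,"tz":0,"turn":0}])

```text
clock: 5.9
tcp_pos: [0.5225, -0.0407, 0.0519]
tcp_rot: [-3.142, 0.0, 1.601]
force: [-0.4, -0.5, 0.7]
grip_width: 0.048
grasp_force: 0.0
```

Call:
carry_out(plan=[{"tx":0,"ty":0,"tz":0,"turn":0},{"tx":0,"ty":0,"tz":0,"turn":0},{"tx":0,"ty":0,"tz":0,"turn":0},{"tx":0,"ty":0,"tz":0,"turn":0}], hand=26, newtons=20)

```text
clock: 6.4
tcp_pos: [0.5228, -0.0407, 0.0523]
tcp_rot: [3.141, 0.0, 1.601]
force: [-1.0, 0.1, 3.6]
grip_width: 0.0261
grasp_force: 19.6
```

Gripped with 19.6 N, but a width of 26.1 and an upward force suggest the pads are holding above the equator. I'll re-grip 6 mm deeper.

Call:
carry_out(plan=[{"tx":0,"ty":0,"tz":0,"turn":0},{"tx":0,"ty":0,"tz":0,"turn":0},{"tx":0,"ty":0,"tz":6,"turn":0},{"tx":0,"ty":0,"tz":0,"turn":0}], hand=40)

```text
clock: 6.9
tcp_pos: [0.5219, -0.0406, 0.0451]
tcp_rot: [-3.14, -0.0, 1.601]
force: [-0.1, -0.0, 0.0]
grip_width: 0.0401
grasp_force: 0.0
```

Call:
carry_out(plan=[{"tx":0,"ty":0,"tz":0,"turn":0},{"tx":0,"ty":0,"tz":0,"turn":0},{"tx":0,"ty":0,"tz":0,"turn":0},{"tx":0,"ty":0,"tz":0,"turn":0}], hand=24)

```text
clock: 7.4
tcp_pos: [0.5224, -0.0406, 0.0458]
tcp_rot: [-3.141, -0.0, 1.601]
force: [0.3, 1.3, -1.1]
grip_width: 0.0266
grasp_force: 19.8
```

Now it's a square grip. Drawing back in steps.

Call:
carry_out(plan=[{"tx":0,"ty":-5,"tz":0,"turn":0},{"tx":0,"ty":-5,"tz":0,"turn":0},{"tx":0,"ty":-5,"tz":0,"turn":0},{"tx":0,"ty":0,"tz":0,"turn":0}])

```text
clock: 7.9
tcp_pos: [0.5091, -0.0411, 0.0467]
tcp_rot: [3.138, 0.0, 1.601]
force: [6.6, 0.5, -2.8]
grip_width: 0.0264
grasp_force: 20.2
```

Call:
carry_out(plan=[{"tx":0,"ty":-5,"tz":0,"turn":0},{"tx":0,"ty":-5,"tz":0,"turn":0},{"tx":0,"ty":-5,"tz":0,"turn":0},{"tx":0,"ty":0,"tz":0,"turn":0},{"tx":0,"ty":0,"tz":0,"turn":0}])

```text
clock: 8.52
tcp_pos: [0.4947, -0.0415, 0.0467]
tcp_rot: [3.137, 0.0, 1.601]
force: [6.3, -0.5, -3.5]
grip_width: 0.0267
grasp_force: 20.2
```

Call:
carry_out(plan=[{"tx":0,"ty":-3.5,"tz":0,"turn":0},{"tx":0,"ty":0,"tz":0,"turn":0},{"tx":4.5,"ty":0,"tz":0.5,"turn":0},{"tx":4.5,"ty":0,"tz":0.6,"turn":0},{"tx":0,"ty":0,"tz":0,"turn":0}])

```text
clock: 9.15
tcp_pos: [0.4916, -0.0329, 0.0461]
tcp_rot: [3.136, 0.001, 1.601]
force: [7.9, -0.4, -1.1]
grip_width: 0.0263
grasp_force: 20.3
```

Call:
carry_out(plan=[{"tx":5.2,"ty":0,"tz":1.4,"turn":0},{"tx":5.3,"ty":0,"tz":1.8,"turn":0},{"tx":4.9,"ty":0,"tz":2.4,"turn":0},{"tx":4.8,"ty":0,"tz":2.9,"turn":0},{"tx":0,"ty":0,"tz":0,"turn":0}])

```text
clock: 9.78
tcp_pos: [0.4918, -0.0122, 0.0382]
tcp_rot: [3.134, 0.0, 1.601]
force: [7.8, 0.6, 1.6]
grip_width: 0.0265
grasp_force: 20.8
```

Moving freely with little force. Continuing the arc.

Call:
carry_out(plan=[{"tx":4.3,"ty":0,"tz":3.4,"turn":0},{"tx":4.1,"ty":0,"tz":3.7,"turn":0},{"tx":3.5,"ty":0,"tz":4.2,"turn":0},{"tx":3.3,"ty":0,"tz":4.4,"turn":0},{"tx":0,"ty":0,"tz":0,"turn":0}])

```text
clock: 10.4
tcp_pos: [0.4914, 0.0032, 0.0223]
tcp_rot: [3.134, -0.0, 1.601]
force: [8.3, 1.1, 0.6]
grip_width: 0.0263
grasp_force: 21.0
```

Call:
carry_out(plan=[{"tx":1.3,"ty":0,"tz":2.2,"turn":0},{"tx":0,"ty":0,"tz":0,"turn":0}])

```text
clock: 10.65
tcp_pos: [0.4914, 0.0044, 0.0203]
tcp_rot: [3.134, -0.0, 1.601]
force: [8.6, 2.0, 1.9]
grip_width: 0.0264
grasp_force: 21.1
```

Call:
carry_out(plan=[{"tx":1.4,"ty":0,"tz":2.5,"turn":0},{"tx":0,"ty":2,"tz":0,"turn":0},{"tx":0,"ty":1,"tz":0,"turn":0},{"tx":0,"ty":0,"tz":0,"turn":0}])

```text
clock: 11.15
tcp_pos: [0.4926, 0.0059, 0.0172]
tcp_rot: [3.137, -0.001, 1.601]
force: [6.9, 2.1, 2.9]
grip_width: 0.0264
grasp_force: 21.1
```

Call:
carry_out(plan=[{"tx":0,"ty":0,"tz":0,"turn":0},{"tx":0,"ty":0,"tz":0,"turn":0},{"tx":0,"ty":0,"tz":0,"turn":0},{"tx":0,"ty":0,"tz":0,"turn":0}], hand=52)

```text
clock: 11.65
tcp_pos: [0.4902, 0.0054, 0.0157]
tcp_rot: [-3.141, 0.0, 1.601]
force: [-0.4, 0.1, 0.6]
grip_width: 0.0522
grasp_force: 0.0
```

Call:
carry_out(plan=[{"tx":0,"ty":0,"tz":-25,"turn":0},{"tx":0,"ty":0,"tz":-40,"turn":0},{"tx":0,"ty":0,"tz":-55,"turn":0},{"tx":-30,"ty":0,"tz":-45,"turn":0},{"tx":-40,"ty":0,"tz":0,"turn":0}])

```text
clock: 12.28
tcp_pos: [0.4948, -0.0649, 0.185]
tcp_rot: [3.135, 0.001, 1.603]
force: [1.2, 0.4, 0.0]
grip_width: 0.0521
grasp_force: 0.0
```

```bash
python3 - <<'E'
from h import *
s=arm.sense(); d=cam('wrist'); print(s['clock'],s['tcp_pos'],s['tcp_rot'],s['force'])
d['pos']=s['tcp_pos'];d['rot']=s['tcp_rot'];np.savez('w4.npz',**{k:np.array(v) for k,v in d.items()});save(d,'w4.png')
E
```

```text
12.275 [ 0.49482916 -0.06494891  0.18503983] [3.13466747e+00 1.06555875e-03 1.60281827e+00] [1.19368958 0.42310046 0.0327759 ]
```

View pics/w4.png

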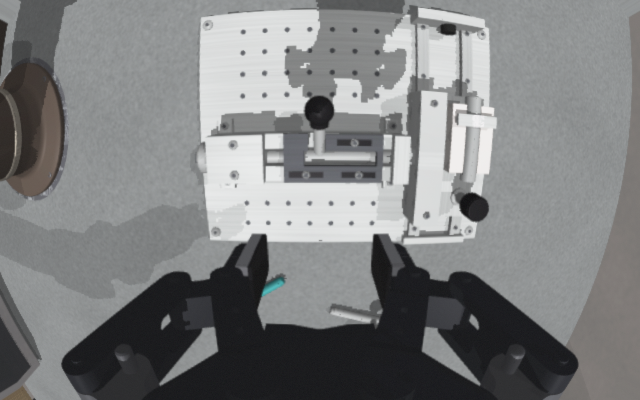

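The handle now lies over in the notch, ball at (319,111), with the fingers clear. Next I'll stage with shut fingers on the -y side of the post, seen at (474,207).

Call:
carry_out(plan=[{"tx":-28,"ty":54,"tz":0,"turn":0},{"tx":-28,"ty":54,"tz":0,"turn":0},{"tx":-29,"ty":54,"tz":0,"turn":0},{"tx":0,"ty":0,"tz":45,"turn":0},{"tx":0,"ty":0,"tz":45,"turn":0}], hand=0)

```text
clock: 12.95
tcp_pos: [0.6584, -0.1453, 0.0888]
tcp_rot: [-3.142, 0.0, 1.6]
force: [-0.7, 0.6, 0.3]
grip_width: -0.0001
grasp_force: 0.0
```

Call:
carry_out(plan=[{"tx":0,"ty":0,"tz":0,"turn":0},{"tx":0,"ty":0,"tz":0,"turn":0},{"tx":0,"ty":0,"tz":0,"turn":0}])

```text
clock: 13.32
tcp_pos: [0.6585, -0.1448, 0.0939]
tcp_rot: [3.137, 0.001, 1.601]
force: [0.2, -0.2, -0.2]
grip_width: -0.0002
grasp_force: 0.0
```

```bash
python3 - <<'E'
from h import *
w=dict(np.load('w4.npz'));p=won(w,319,111,.07);print('ball',p,fix(p))
d=cam('scene');R=np.array(d['R']);t=np.array(d['t']);z=d['z_map']
v,u=np.mgrid[:400,:640];c=np.stack([(u-d['cx'])/d['fx']*z,(v-d['cy'])/d['fy']*z,z],-1)
P=(c-t)@R; s=arm.sense();print(s['tcp_pos'],s['tcp_rot'],s['grip_width']);D=P-s['tcp_pos'];a=D[...,1];b=D[...,0]
m0=(z>0)&(abs(a)<.03)&(abs(b)<.03)&(P[...,2]>.05)
for lo in range(60,200,6):
    m=m0&(P[...,2]>lo/1e3)&(P[...,2]<=(lo+6)/1e3)
    if m.any(): print(lo,m.sum(),a[m].min().round(3),a[m].max().round(3),b[m].min().round(3),b[m].max().round(3))
E
```

```text
ball [0.49216104 0.00402356 0.07      ] [-0.03910273  0.04762745]
[ 0.65843138 -0.14477257  0.09368887] [3.13757807e+00 1.03395807e-03 1.60093422e+00] 0.00032999350721766224
126 3 -0.009 -0.006 -0.003 0.007
132 14 -0.012 0.001 -0.012 0.011
138 26 -0.012 0.006 -0.011 0.013
144 25 -0.011 0.007 -0.015 0.014
150 25 -0.011 0.002 -0.016 0.013
156 18 -0.011 -0.002 -0.015 0.013
162 16 -0.011 -0.004 -0.007 0.013
168 21 -0.013 -0.005 -0.023 0.021
174 43 -0.014 0.008 -0.029 0.03
180 70 -0.014 0.011 -0.027 0.03
186 27 -0.014 0.015 -0.029 0.028
192 35 -0.018 0.013 -0.03 0.029
198 31 -0.018 -0.005 -0.014 0.017
```

The ball is parked at fixture (-39, 48, 70). The shut tips are 36 mm above the reported TCP, so I'll descend 66 mm and approach the post head.

Call:
carry_out(plan=[{"tx":0,"ty":0,"tz":35,"turn":0},{"tx":0,"ty":0,"tz":31,"turn":0},{"tx":0,"ty":0,"tz":0,"turn":0},{"tx":15,"ty":0,"tz":0,"turn":0},{"tx":15,"ty":0,"tz":0,"turn":0}])

```text
clock: 14.0
tcp_pos: [0.6575, -0.1137, 0.0271]
tcp_rot: [3.138, 0.0, 1.601]
force: [-0.6, 0.6, 0.4]
grip_width: 0.0002
grasp_force: 0.0
```

Call:
carry_out(plan=[{"tx":6,"ty":0,"tz":0,"turn":0},{"tx":6,"ty":0,"tz":0,"turn":0},{"tx":6,"ty":0,"tz":0,"turn":0},{"tx":6,"ty":0,"tz":0,"turn":0},{"tx":0,"ty":0,"tz":0,"turn":0}])

```text
clock: 14.62
tcp_pos: [0.6552, -0.0897, 0.0246]
tcp_rot: [-3.141, -0.001, 1.601]
force: [0.6, 0.0, 0.1]
grip_width: 0.0007
grasp_force: 0.0
```

Call:
carry_out(plan=[{"tx":7,"ty":0,"tz":0,"turn":0},{"tx":7,"ty":0,"tz":0,"turn":0},{"tx":7,"ty":0,"tz":0,"turn":0}])

```text
clock: 15.0
tcp_pos: [0.6545, -0.0692, 0.0245]
tcp_rot: [-3.141, 0.0, 1.601]
force: [-0.2, -2.7, -1.3]
grip_width: 0.0003
grasp_force: 1.4
```

```bash
cat > post.py <<'E'
from h import *
d=cam('top');s=arm.sense();R=d['R'];g=d['frame'];print(s['tcp_pos'],s['force'])
# specimen block/carriage from scene: post head black blob around predicted y
sc=cam('scene');P=np.array(sc['R']);t=np.array(sc['t']);z=sc['z_map'];v,u=np.mgrid[:400,:640]
c=np.stack([(u-sc['cx'])/sc['fx']*z,(v-sc['cy'])/sc['fy']*z,z],-1);W=(c-t)@P
F=np.stack([(W[...,0]-.5328)*np.cos(.0327)+(W[...,1]+.0423)*np.sin(.0327),-(W[...,0]-.5328)*np.sin(.0327)+(W[...,1]+.0423)*np.cos(.0327),W[...,2]],-1)
for n,f in(('bar',(z>0)&(F[...,0]>.064)&(F[...,0]<.084)&(abs(F[...,2]-.066)<.005)),('head',(z>0)&(F[...,0]>.114)&(F[...,0]<.136)&(abs(F[...,2]-.088)<.004)&(sc['frame'].max(2)<60))):
    print(n,f.sum(),np.percentile(F[f][:,1],[2,98]) if f.any() else '')
E
python3 post.py
```

```text
[ 0.65454728 -0.06804248  0.02455113] [0.31922459 0.76831501 0.27426548]
bar 110 [-0.03032496  1.79579977]
head 19 [-0.03735659  0.00628978]
```

The carriage is following (about -3 N). Continuing to the end stop.

Call:
carry_out(plan=[{"tx":7,"ty":0,"tz":0,"turn":0},{"tx":7,"ty":0,"tz":0,"turn":0},{"tx":7,"ty":0,"tz":0,"turn":0},{"tx":7,"ty":0,"tz":0,"turn":0},{"tx":5,"ty":0,"tz":0,"turn":0}])

```text
clock: 15.72
tcp_pos: [0.6538, -0.036, 0.0248]
tcp_rot: [-3.141, -0.0, 1.601]
force: [-0.1, -2.8, -2.2]
grip_width: 0.0
grasp_force: 1.4
```

Call:
carry_out(plan=[{"tx":4,"ty":0,"tz":0,"turn":0},{"tx":4,"ty":0,"tz":0,"turn":0}])

```text
clock: 15.98
tcp_pos: [0.6536, -0.0286, 0.0248]
tcp_rot: [-3.141, 0.001, 1.601]
force: [0.6, -11.6, -2.8]
grip_width: -0.0001
grasp_force: 6.9
```

Call:
carry_out(plan=[{"tx":2,"ty":0,"tz":0,"turn":0},{"tx":0,"ty":0,"tz":0,"turn":0},{"tx":0,"ty":0,"tz":0,"turn":0}])

```text
clock: 16.35
tcp_pos: [0.6536, -0.0289, 0.0248]
tcp_rot: [-3.141, 0.004, 1.599]
force: [0.8, -9.4, -2.6]
grip_width: 0.0002
grasp_force: 4.8
```

Call:
carry_out(plan=[{"tx":-4,"ty":0,"tz":0,"turn":0},{"tx":-12,"ty":0,"tz":0,"turn":0},{"tx":-25,"ty":0,"tz":0,"turn":0},{"tx":-30,"ty":0,"tz":0,"turn":0},{"tx":0,"ty":0,"tz":-45,"turn":0}])

```text
clock: 16.98
tcp_pos: [0.6532, -0.0993, 0.0666]
tcp_rot: [-3.135, -0.002, 1.598]
force: [0.3, 0.4, -0.3]
grip_width: 0.0001
grasp_force: 0.0
```

Call:
carry_out(plan=[{"tx":0,"ty":0,"tz":-55,"turn":0},{"tx":0,"ty":0,"tz":-55,"turn":0},{"tx":0,"ty":0,"tz":0,"turn":0}])

```text
clock: 17.35
tcp_pos: [0.6583, -0.0981, 0.186]
tcp_rot: [3.132, 0.001, 1.601]
force: [0.1, -0.1, 0.2]
grip_width: -0.0001
grasp_force: 0.0
```

```bash
python3 - <<'E'
from h import *
s=arm.sense(); d=cam('wrist'); print(s['clock'],s['tcp_pos'],s['force']); save(d,'w5.png')
d['pos']=s['tcp_pos'];d['rot']=s['tcp_rot'];np.savez('w5.npz',**{k:np.array(v) for k,v in d.items()})
E
```

```text
17.35 [ 0.65834674 -0.09808693  0.18602255] [ 0.06310964 -0.05595591  0.15250487]
```

View pics/w5.png

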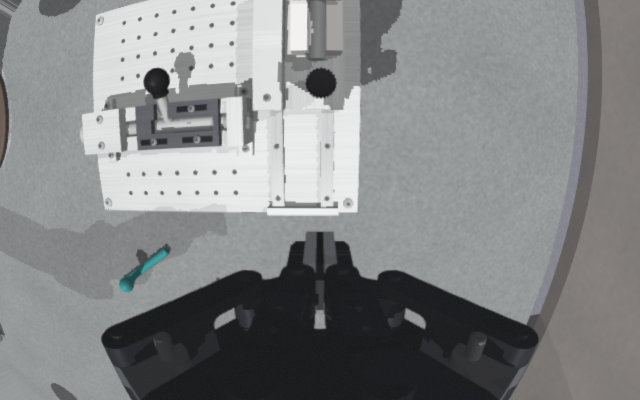

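The head is now at (321,83) and the bolt is still parked, with its ball at (156,82). I'll check the distances.

```bash
python3 - <<'E'
from h import *
w=dict(np.load('w5.npz'))
for n,u,v,h in(('head',321,83,.076),('ball',156,82,.07)): p=won(w,u,v,h);print(n,p,fix(p))
E
```

```text
head [ 0.65713297 -0.00307849  0.076     ] [0.12554882 0.03513558]
ball [0.48948359 0.00395292 0.07      ] [-0.04178105  0.04764439]
```

The head has travelled 79.7 mm and met a firm stop, and the bolt is parked. Handing in.

```bash
python3 -c "
from h import *
print(job.hand_in())"
```

```text
the job is handed in; nothing more can be done
None
```

The job is handed in (no verdict was returned): the bolt is parked in the side notch, the carriage has gone about 80 mm to its end stop, and the arm is clear, with 17 s of the 56 s used.

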